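# Free the stuck centrifuge insert

## Robot

A 7-joint arm with a two-finger parallel gripper is mounted at the origin on the work surface. World frame = base frame: x ahead of the robot, y to its left, z up, the work surface at z = 0. Lengths are in mm, angles in rad, forces in N, time in s.
With the tool pointing down it reaches from about 425 to 950 mm from the base axis. Payload 16.7 kg.
Tool frame: the origin (TCP) lies at the very end of the fingers, on their centre line; the grasp point (between the pads) lies 19 mm behind it; z points along the fingers, y is the line along which they close (so a half turn about z gives the same grasp; the last joint's range is limited). The gripper opens to 94 mm and grips with 3 to 60 N. Pads are 16 mm wide; open, the fingers measure 119 mm over their backs; the gripper's body (75 mm by 177 mm) begins 78 mm behind the grasp point.
Start: joints at [1.077, 0.426, 0.074, 1.606, -0.034, 1.111, -0.067], TCP at [227.488, -635.47, 181.867] pointing down, gripper open.
Joint ranges: [-2.85, 2.85], [-0.5, 2.14], [-1.23, 1.37], [0.21, 2.46], [-1.02, 4.16], [0.16, 2.05], [-2.73, 2.73]. Speed limits (rad/s): [1.89, 1.89, 2.39, 2.39, 3.01, 3.01, 3.01].

## Interface

Orientations are given as a rotation vector (axis times angle).
In Python, from bench import get_obs, capture, sign_off gives the robot as it stands.
- The arm moves only by the shell command python3 -m jog 'ROWS' [FORCE]. ROWS is JSON, a list that holds one entry, the list of rows, each a list of 7 numbers: the closure in counts, from 0 (fully open) to 255 (shut), then the shift along the tool's x, y, z in m, then the turn, a rotation vector about the tool's x, y, z in rad. A call has 1 to 12 rows; each row is the pose to reach, as a shift and turn from the pose commanded when the call began, along the tool's axes at that moment; what a row does not reach only later rows make up. A row lasts 1/8 s, in which the tool goes at most 62.5 mm and 10.7 degrees, less where a joint would pass 70% of its speed; a pose out of reach is approached as far as the arm can. A call with a gripper value outside its range is refused whole. The fingers move at their own pace and stop on an object; FORCE is the grip in N (left out, the last holds). Time passes only in rows, so rows that repeat a pose let the fingers close. It gives the time, the measured TCP pose, the force, the opening and the grip force at its end, in the units of the state.
- get_obs(): the state, without advancing time (a new reading comes with each control period).
- capture(name): name is "side" or "top"; returns a dict with "color" (400x640x3 uint8, red, green, blue), "z_map" (400x640 float32, mm along the optical axis (not along the pixel's ray), 0 where there is no reading), "camera_matrix" (3x3 intrinsics, pixels), "R" (3x3) and "t" (3): a world point X has camera coordinates R X + t. Camera axes: x right, y down, z forward; pixel columns grow to the right and rows downward; lengths in mm; the calibration is good to about 2 mm. A picture is of the moment at which its call begins.
- sign_off(): hands the job in; it is judged then, once.
The state is a dict: "time_s": time; "qpos": joint angles; "qvel": joint speeds; "joint_efforts": joint torques, N m; "ee_pos": TCP position; "eef_rot": TCP orientation; "ft_force": force on the tool from outside, world axes, zero at the start; "moment": the same for the moment, N m; "width": opening from 0.0 (shut) to 1.0 (fully open); "gripper_force": force on a finger pad.
Only numpy, scipy, OpenCV 4.12 (cv2) and the standard library are available. Lean on these libraries where they do the work, as an engineer would, in place of code of your own. Each camera call takes 0.05 s, during which the arm holds its last target. There are 200 camera calls.

## Task

The blue insert cup has jammed in its metal centrifuge bucket. Take it by the rim that stands proud of the bucket, twist it at least an eighth of a turn while it is still in the bucket to break it loose, pull it straight up and out, and stand it upright in the middle of the round green drying mat: set it down, do not drop it, and let go. Leave the orange insert where it is in its own bucket.

Things in the scene. Friction and masses are not known exactly. Their poses are not given: they have to be found in the camera images.
- blue_insert_centre (a point): the blue plastic insert, a round cup 110 mm tall, 0.08 to 0.17 kg, two white marks on its rim at its +x and -x sides; this point is on its axis half-way up (55 mm below the rim), z up. Its top 50 mm is a cylinder 60 mm in outside diameter, wall 4 mm, open 46 mm deep, to be held from above, e.g. across the rim; below it is solid, 56 then 52 mm in diameter, with a flat underside
- blue_bucket: metal bucket bolted down with the blue insert in it: 86 mm outside, 70 mm inside diameter, mouth 75 mm above the bench; the insert's top 48 mm stand free above it. Rubber ribs grip the insert with 8 to 14 N until it is raised 25 mm; it turns either way against them. Origin on its axis at bench level, z up; its x axis and the insert's agree within 4 degrees at the start
- mat: round green rubber drying mat, 150 mm in diameter and 4 mm thick, fixed to the bench; origin at the centre of its underside, at bench level, z up
- orange_insert_centre (a point): bystander: an orange insert of the same shape in a second bucket of the same kind; this point is on its axis half-way up, its rim 123 mm above the bench: carry the blue one over or round it. To be left alone
Not all that is in view belongs to the job. What is meant by the part that bears blue_insert_centre is not pink or yellow, and is the smaller of those in its own colour.

How it is judged:
By the outcome, as a careful person would: the job done as asked, in the order asked, and still so for the second after the job is handed in, with the robot touching nothing.
It also fails if it takes over 45 s, if anything falls off the work surface, if the arm or the gripper's body presses on something with over 40 N, if the wrist force passes 120 N, or if a joint passes its speed limit or range.

## Working session

There is one attempt and no reset: what is moved stays moved. The work goes in short steps, Python scripts to look and compute and a shell command to move; the robot and the scene stay as the last step left them, time stands still between calls to the robot, and variables do not carry over. Pictures are saved under pics/ and viewed, at most 10 in all, crops included, and the job is handed in when it is done.

```bash
mkdir -p pics; ls
python3 - <<'E'
from bench import get_obs, capture
import cv2, pickle
for n in("side","top"):
    c=capture(n); pickle.dump(c,open(n+'.pkl','wb'))
    cv2.imwrite(f'pics/{n}0.png',cv2.cvtColor(c["color"],cv2.COLOR_RGB2BGR))
    print(n,c["camera_matrix"],c["R"],c["t"])
o=get_obs();print({k:o[k] for k in("time_s","ee_pos","eef_rot","width","ft_force")})
E
```

```text
pics
side [[379.78730247   0.         327.02545895]
 [  0.         379.78730247 201.87121806]
 [  0.           0.           1.        ]] [[-0.79240826 -0.60970507  0.01867847]
 [-0.40490064  0.50283688 -0.76368223]
 [ 0.4562287  -0.61271103 -0.64532207]] [387.21904413 280.27667642 586.68794568]
top [[482.39692668   0.         321.72006767]
 [  0.         482.39692668 200.00827349]
 [  0.           0.           1.        ]] [[-0.01203083 -0.99975484  0.01858819]
 [-0.99397914  0.00993252 -0.10911833]
 [ 0.10890695 -0.01978906 -0.99385495]] [ -65.19499348  530.36457913 1033.50069216]
{'time_s': 0.1, 'ee_pos': array([ 227.3578227 , -635.12398634,  181.24409014]), 'eef_rot': array([-3.09422107e+00, -5.37130533e-01,  4.78070205e-04]), 'width': 0.9958616401615621, 'ft_force': array([ 0.46531374,  0.59933246, -0.36635849])}
```

View pics/top0.png

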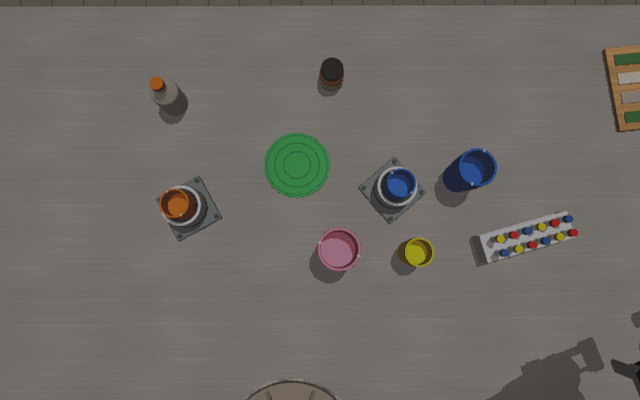

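View pics/side0.png

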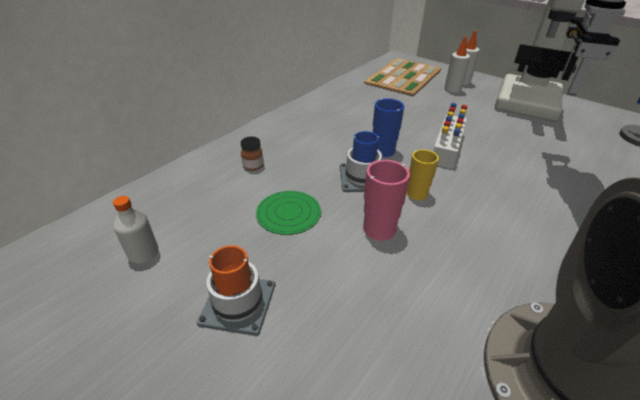

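Candidates in the top view: small blue insert in a bucket (400,183), large blue cup (472,170), pink cup (340,250), yellow cup (418,252), orange insert (180,203). I choose (400,183): it is blue, smaller than the other blue one, and in a bucket.

```bash
cat > h.py <<'E'
import numpy as np, cv2
from bench import capture,get_obs
def world(c):
    K,R,t=c["camera_matrix"],c["R"],c["t"]; z=c["z_map"]
    v,u=np.mgrid[:400,:640]
    P=np.stack([(u-K[0,2])/K[0,0]*z,(v-K[1,2])/K[1,1]*z,z],-1)
    W=(P-t)@R; W[z==0]=np.nan
    return W
def ray(c,u,v,h):
    K,R,t=c["camera_matrix"],c["R"],c["t"]
    o=-R.T@t; d=R.T@np.linalg.inv(K)@[u,v,1]
    return o+d*(h-o[2])/d[2]
def hsv(c,lo,hi): return cv2.inRange(cv2.cvtColor(c["color"],cv2.COLOR_RGB2HSV),lo,hi)>0
E
python3 - <<'E'
from h import *; import pickle
for n in("top","side"):
    c=pickle.load(open(n+'.pkl','rb'));W=world(c)
    cols=dict(blue=((105,120,40),(130,255,255)),green=((50,120,60),(80,255,255)),orange=((3,180,60),(14,255,255)),yellow=((22,150,60),(34,255,255)),pink=((160,60,60),(179,255,255)))
    for k,(lo,hi) in cols.items():
        m=hsv(c,lo,hi).astype(np.uint8)
        N,L,S,C=cv2.connectedComponentsWithStats(m)
        for i in range(1,N):
            if S[i,4]<150: continue
            P=W[(L==i)]; P=P[~np.isnan(P[:,0])]
            if len(P)==0: continue
            top=np.percentile(P[:,2],97); Q=P[P[:,2]>top-6]
            (x,y),r=cv2.minEnclosingCircle(Q[:,:2].astype(np.float32))
            print(n,k,C[i].round(),S[i,4],'top',top.round(),'circle',round(x),round(y),round(r),'med',np.median(Q,0).round())
            if k=='green':
                e=cv2.fitEllipse(max(cv2.findContours((L==i).astype(np.uint8),0,2)[0],key=len)); print('  mat ray',ray(c,*e[0],4).round(1))
            if k in('blue','orange'):
                # ray-cast top contour
                cc=max(cv2.findContours((L==i).astype(np.uint8),0,1)[0],key=len)[:,0]
                w=np.array([ray(c,*p,123)[:2] for p in cc]);print('  ray bounds z123',w.min(0).round(),w.max(0).round())
c=pickle.load(open('top.pkl','rb'))
a=c["color"][130:280,300:510]
cv2.imwrite('pics/crop.png',cv2.cvtColor(cv2.resize(a,None,fx=3.8,fy=3.8,interpolation=2),cv2.COLOR_RGB2BGR))
from scipy.spatial.transform import Rotation as Ro
print(Ro.from_rotvec(get_obs()["eef_rot"]).as_matrix().round(3))
E
```

```text
top blue [474. 169.] 775 top 144.0 circle 580 -381 39 med [ 581. -380.  142.]
  ray bounds z123 [ 543. -426.] [ 621. -349.]
top blue [400. 184.] 544 top 125.0 circle 553 -229 30 med [ 553. -230.  123.]
  ray bounds z123 [ 524. -259.] [ 581. -201.]
top green [297. 165.] 3247 top 8.0 circle 614 -15 74 med [615. -16.   4.]
  mat ray [613.4 -15.4   4. ]
top orange [177. 204.] 451 top 124.0 circle 516 226 29 med [510. 218. 122.]
  ray bounds z123 [488. 198.] [545. 251.]
top yellow [418. 252.] 597 top 112.0 circle 413 -264 30 med [ 415. -263.  110.]
top pink [339. 249.] 1496 top 156.0 circle 420 -100 42 med [ 422. -100.  155.]
side blue [380. 132.] 1896 top 141.0 circle 579 -381 39 med [ 578. -368.  140.]
  ray bounds z123 [ 468. -453.] [ 637. -139.]
side green [288. 212.] 2142 top 7.0 circle 613 -16 74 med [609. -11.   5.]
  mat ray [610.5 -11.8   4. ]
side orange [467.  44.] 173 top 184.0 circle 598 -951 48 med [ 597. -993.  184.]
  ray bounds z123 [  597. -1236.] [ 671. -927.]
side orange [122. 203.] 184 top 143.0 circle 757 261 13 med [755. 263. 141.]
  ray bounds z123 [753. 241.] [795. 271.]
side orange [229. 270.] 1151 top 124.0 circle 515 226 29 med [510. 233. 123.]
  ray bounds z123 [454. 198.] [545. 276.]
side yellow [422. 173.] 1015 top 110.0 circle 412 -265 31 med [ 411. -252.  109.]
side pink [384. 197.] 2930 top 156.0 circle 420 -103 43 med [418. -95. 155.]
[[ 0.941  0.337 -0.   ]
 [ 0.337 -0.941  0.001]
 [-0.    -0.001 -1.   ]]
```

View pics/crop.png

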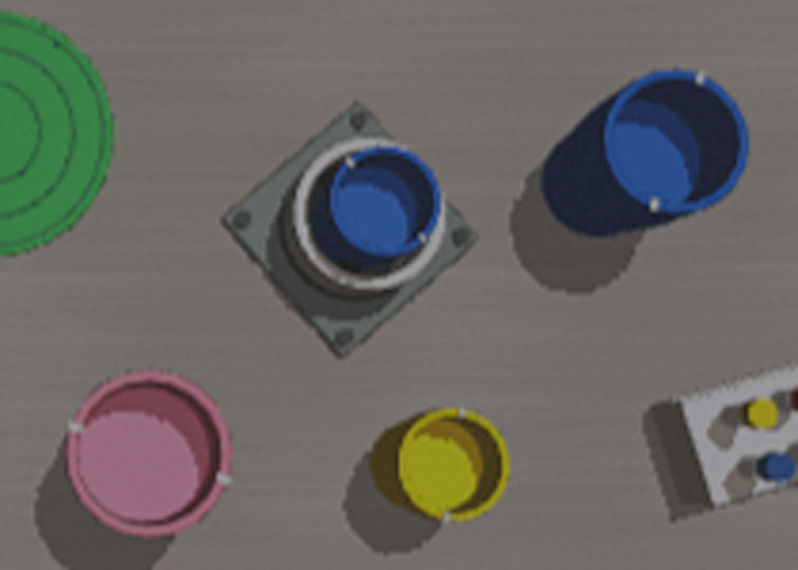

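The crop confirms it: the small blue cup, marks at about (350,162) and (422,238), stands in the bolted bucket, while the blue cup on the right is larger and loose. The axis is at about (553,-229), with the rim at 123 mm and a 30 mm radius, which matches the sizes given.

```bash
python3 -m jog '[[[0,0.030,-0.018,-0.01,0,0,0],[0,0.075,-0.046,-0.02,0,0,0],[0,0.120,-0.074,-0.02,0,0,0],[0,0.165,-0.101,-0.02,0,0,0],[0,0.210,-0.129,-0.02,0,0,0],[0,0.255,-0.157,-0.02,0,0,0],[0,0.300,-0.184,-0.02,0,0,0],[0,0.345,-0.212,-0.02,0,0,0],[0,0.390,-0.240,-0.02,0,0,0],[0,0.425,-0.261,-0.02,0,0,0],[0,0.443,-0.272,-0.02,0,0,0],[0,0.443,-0.272,-0.02,0,0,0]]]' 30
python3 - <<'E'
from h import *
from scipy.spatial.transform import Rotation as Ro
c=capture("top");W=world(c);cv2.imwrite('pics/a.png',cv2.cvtColor(c["color"],cv2.COLOR_RGB2BGR))
c=capture("side");cv2.imwrite('pics/b.png',cv2.cvtColor(cv2.resize(c["color"][80:280,250:500],None,fx=3,fy=3),cv2.COLOR_RGB2BGR))
o=get_obs();print(o["qpos"].round(3),o["ee_pos"].round(1));M=Ro.from_rotvec(o["eef_rot"]).as_matrix();print(M.round(3));print('shift',(M.T@(np.array([553,-229,86])-o["ee_pos"])).round(1))
E
```

```text
time_s: 1.6
ee_pos: [553.2, -229.3, 201.6]
eef_rot: [-3.094, -0.54, 0.001]
ft_force: [0.2, -0.4, 0.5]
width: 0.998
gripper_force: 0.0
[ 0.42   0.292 -0.161  1.751  0.052  1.103 -0.986] [ 552.  -231.5  201.7]
[[ 0.942  0.336 -0.001]
 [ 0.336 -0.942 -0.   ]
 [-0.001  0.    -1.   ]]
shift [  1.9  -2.  115.7]
```

```bash
python3 -m jog '[[[0,0,0,0.015,0,0,0],[0,0,0,0.04,0,0,0],[0,0,0,0.065,0,0,0],[0,0,0,0.085,0,0,0],[0,0,0,0.1,0,0,0],[0,0,0,0.110,0,0,0],[0,0,0,0.115,0,0,0],[0,0,0,0.115,0,0,0]]]' 30
python3 - <<'E'
from h import *
c=capture("side");cv2.imwrite('pics/c.png',cv2.cvtColor(cv2.resize(c["color"][80:230,270:470],None,fx=4,fy=4),cv2.COLOR_RGB2BGR))
o=get_obs();print(o["qpos"].round(3),o["ee_pos"].round(1))
E
```

```text
time_s: 2.7
ee_pos: [553.0, -230.1, 86.9]
eef_rot: [-3.095, -0.537, -0.0]
ft_force: [0.4, -0.4, -0.5]
width: 1.001
gripper_force: 0.0
[ 0.413  0.409 -0.158  1.858  0.082  0.88  -1.012] [ 553.1 -230.2   87.2]
```

View pics/c.png

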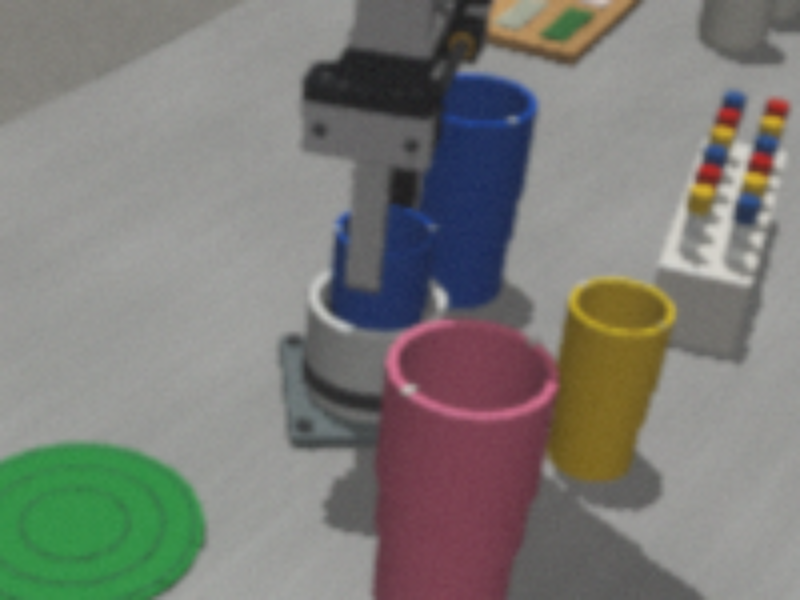

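The side view shows the near finger at about (370,240) beside the cup wall, above the bucket mouth, so the fingers straddle the insert with nothing else touched. Next I close them.

```bash
python3 -m jog '[[[60,0,0,0,0,0,0],[80,0,0,0,0,0,0],[255,0,0,0,0,0,0],[255,0,0,0,0,0,0],[255,0,0,0,0,0,0],[255,0,0,0,0,0,0],[255,0,0,0,0,0,0],[255,0,0,0,0,0,0]]]' 35
```

```text
time_s: 3.75
ee_pos: [553.4, -231.1, 87.4]
eef_rot: [3.094, 0.536, 0.002]
ft_force: [0.6, -5.4, 3.1]
width: 0.626
gripper_force: 35.5
```

```bash
python3 -m jog '[[[255,0,0,0,0,0,0.06],[255,0,0,0,0,0,0.18],[255,0,0,0,0,0,0.3],[255,0,0,0,0,0,0.42],[255,0,0,0,0,0,0.54],[255,0,0,0,0,0,0.66],[255,0,0,0,0,0,0.78],[255,0,0,0,0,0,0.9],[255,0,0,0,0,0,1.02],[255,0,0,0,0,0,1.12],[255,0,0,0,0,0,1.15],[255,0,0,0,0,0,1.15]]]'
python3 - <<'E'
from h import *
c=capture("side");cv2.imwrite('pics/d.png',cv2.cvtColor(cv2.resize(c["color"][100:200,310:440],None,fx=6,fy=6),cv2.COLOR_RGB2BGR))
o=get_obs();print(o["qpos"].round(3),o["moment"].round(2))
E
```

```text
time_s: 5.25
ee_pos: [552.9, -230.4, 87.3]
eef_rot: [2.889, -1.233, 0.001]
ft_force: [-2.7, -2.8, 7.8]
width: 0.626
gripper_force: 35.5
[ 0.215  0.404  0.091  1.871 -0.046  0.868 -2.048] [-0.48  0.56  0.13]
```

View pics/d.png

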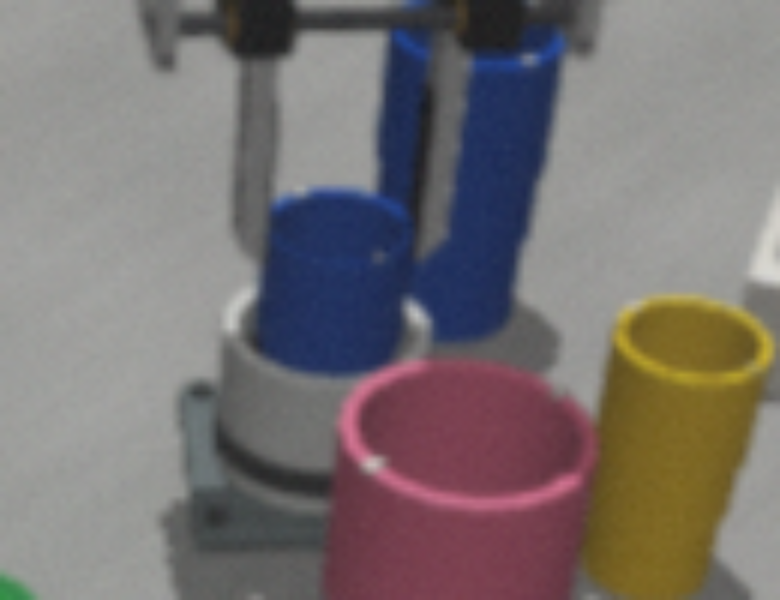

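The fingers hold the rim on both sides, and the marks now appear at about (302,192) and (380,258). I'll check the actual turn from the marks.

Run:
```python
from h import *; import pickle
t=pickle.load(open('top.pkl','rb'));s=pickle.load(open('side.pkl','rb'))
for c,a,b in((t,(392.1,172.6),(411,192.6)),(s,(356.2,136.2),(378.2,137)),(s,(360.3,132),(373.3,143))):
    p,q=ray(c,*a,123),ray(c,*b,123);d=(q-p)[:2];print(p.round(),q.round(),np.degrees(np.arctan2(d[1],d[0])).round(),np.linalg.norm(d).round())
```

```text
[ 574. -213.  123.] [ 533. -250.  123.] -138.0 55.0
[ 573. -220.  123.] [ 530. -250.  123.] -145.0 52.0
[ 577. -243.  123.] [ 525. -220.  123.] 156.0 56.0
```

The insert turned about 65° with the fingers. Now I pull it straight up.

```bash
python3 -m jog '[[[255,0,0,-0.004,0,0,0],[255,0,0,-0.010,0,0,0],[255,0,0,-0.017,0,0,0],[255,0,0,-0.024,0,0,0],[255,0,0,-0.032,0,0,0],[255,0,0,-0.042,0,0,0],[255,0,0,-0.055,0,0,0],[255,0,0,-0.07,0,0,0],[255,0,0,-0.085,0,0,0],[255,0,0,-0.098,0,0,0],[255,0,0,-0.105,0,0,0],[255,0,0,-0.105,0,0,0]]]'
python3 - <<'E'
from h import *
from scipy.spatial.transform import Rotation as Ro
c=capture("side");cv2.imwrite('pics/e.png',cv2.cvtColor(cv2.resize(c["color"][50:200,270:470],None,fx=4,fy=4),cv2.COLOR_RGB2BGR))
W=world(c);m=hsv(c,(105,120,40),(130,255,255))
o=get_obs();p=o["ee_pos"];print(p.round(1),o["qpos"].round(2))
Q=W[m];Q=Q[np.hypot(*(Q[:,:2]-p[:2]).T)<45];print('blue z',np.nanpercentile(Q[:,2],[2,98]).round(1))
M=Ro.from_rotvec(o["eef_rot"]).as_matrix();print(M.round(3));print('shift',(M.T@([613,-15,p[2]]-np.array([553,-230,p[2]]))).round(1))
E
```

```text
time_s: 6.8
ee_pos: [553.1, -230.1, 192.3]
eef_rot: [-2.89, 1.232, -0.001]
ft_force: [0.4, 0.4, -1.6]
width: 0.624
gripper_force: 36.5
[ 552.8 -230.1  191.8] [ 0.2   0.29  0.1   1.78 -0.03  1.07 -2.06]
blue z [122.5 228.3]
[[ 0.692 -0.722 -0.   ]
 [-0.722 -0.692  0.   ]
 [-0.    -0.    -1.   ]]
shift [-113.6 -192.1    0. ]
```

View pics/e.png

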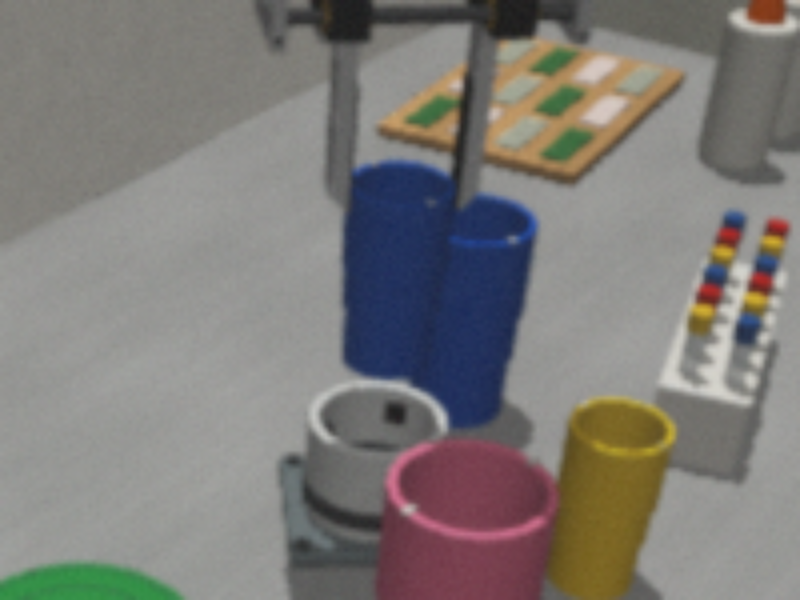

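The insert is fully out, with its underside at about (390,370) clear of the bucket mouth, hanging upright. Rim at 228 mm puts the underside at 118 mm. I carry it to the mat at this height.

```bash
python3 -m jog '[[[255,-0.006,-0.010,0,0,0,0],[255,-0.018,-0.031,0,0,0,0],[255,-0.034,-0.058,0,0,0,0],[255,-0.050,-0.085,0,0,0,0],[255,-0.066,-0.112,0,0,0,0],[255,-0.082,-0.139,0,0,0,0],[255,-0.096,-0.162,0,0,0,0],[255,-0.107,-0.180,0,0,0,0],[255,-0.112,-0.189,0,0,0,0],[255,-0.114,-0.192,0,0,0,0],[255,-0.114,-0.192,0,0,0,0],[255,-0.114,-0.192,0,0,0,0]]]'
python3 - <<'E'
from h import *
for n in("side","top"):
    c=capture(n);W=world(c);m=hsv(c,(105,120,40),(130,255,255));o=get_obs();p=o["ee_pos"]
    Q=W[m];Q=Q[np.hypot(*(Q[:,:2]-p[:2]).T)<45]
    t=np.nanpercentile(Q[:,2],98);
    for T in(Q[Q[:,2]>t-6],Q[Q[:,2]<t-70]):
        if len(T)>5:print(n,p.round(1),len(T),T.mean(0).round(1),cv2.minEnclosingCircle(T[:,:2].astype(np.float32)))
    cv2.imwrite(f'pics/f{n}.png',cv2.cvtColor(c["color"],cv2.COLOR_RGB2BGR))
print(o["qpos"].round(2))
E
```

```text
time_s: 8.35
ee_pos: [612.4, -15.9, 191.9]
eef_rot: [2.889, -1.234, 0.0]
ft_force: [-0.1, -0.4, -1.3]
width: 0.622
gripper_force: 36.5
side [612.5 -15.8 192. ] 207 [609.1 -13.  226.4] ((611.208984375, -16.014507293701172), 30.57123565673828)
side [612.5 -15.8 192. ] 329 [597.5  -1.1 139.1] ((604.8682861328125, -8.244926452636719), 23.875755310058594)
[-0.08  0.32  0.    1.74 -0.    1.09 -2.46]
  return np.nanmean(a, axis, out=out, keepdims=keepdims)
```

View pics/fside.png

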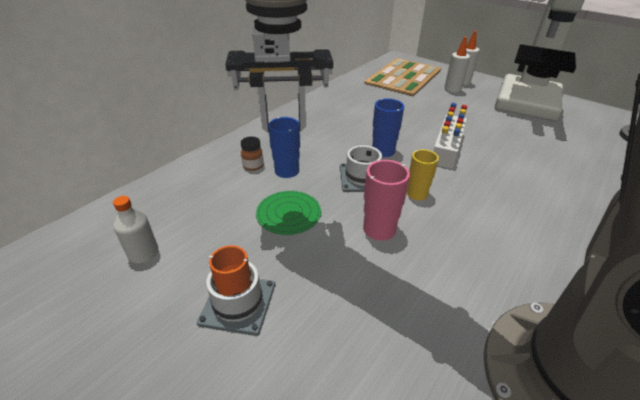

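The insert hangs upright above the mat (cup (285,147), mat (289,212)), with its rim at (611,-16) and the mat centre at about (613,-15). I lower it slowly.

```bash
python3 -m jog '[[[255,0,0,0.01,0,0,0],[255,0,0,0.03,0,0,0],[255,0,0,0.05,0,0,0],[255,0,0,0.07,0,0,0],[255,0,0,0.085,0,0,0],[255,0,0,0.095,0,0,0],[255,0,0,0.102,0,0,0],[255,0,0,0.106,0,0,0],[255,0,0,0.109,0,0,0],[255,0,0,0.110,0,0,0],[255,0,0,0.110,0,0,0]]]'
python3 -m jog '[[[255,0,0,0.001,0,0,0],[255,0,0,0.002,0,0,0],[255,0,0,0.002,0,0,0]]]'
```

```text
time_s: 9.82
ee_pos: [612.7, -14.9, 82.1]
eef_rot: [-2.89, 1.232, -0.0]
ft_force: [0.6, -0.1, -0.8]
width: 0.625
gripper_force: 36.5
time_s: 10.2
ee_pos: [612.6, -14.9, 79.9]
eef_rot: [-2.89, 1.233, 0.0]
ft_force: [0.5, -0.4, -1.6]
width: 0.624
gripper_force: 36.5
```

```bash
python3 -m jog '[[[255,0,0,0.0005,0,0,0],[255,0,0,0.001,0,0,0],[255,0,0,0.001,0,0,0]]]'; python3 -m jog '[[[255,0,0,0.0005,0,0,0],[255,0,0,0.001,0,0,0],[255,0,0,0.001,0,0,0]]]'
```

```text
time_s: 10.58
ee_pos: [612.5, -14.9, 78.9]
eef_rot: [-2.89, 1.232, 0.0]
ft_force: [-0.9, -0.3, -1.7]
width: 0.622
gripper_force: 36.5
time_s: 10.95
ee_pos: [612.8, -15.1, 78.4]
eef_rot: [-2.89, 1.233, -0.001]
ft_force: [-0.9, -0.4, 5.8]
width: 0.622
gripper_force: 36.5
```

Contact is felt (force up by 7 N), so I release and rise straight up.

```bash
python3 -m jog '[[[80,0,0,0,0,0,0],[70,0,0,0,0,0,0],[40,0,0,0,0,0,0],[0,0,0,0,0,0,0],[0,0,0,0,0,0,0],[0,0,0,0,0,0,0],[0,0,0,0,0,0,0]]]'; python3 -m jog '[[[0,0,0,-0.01,0,0,0],[0,0,0,-0.03,0,0,0],[0,0,0,-0.06,0,0,0],[0,0,0,-0.09,0,0,0],[0,0,0,-0.12,0,0,0],[0,0,0,-0.14,0,0,0],[0,0,0,-0.15,0,0,0],[0,0,0,-0.15,0,0,0]]]'
python3 - <<'E'
from h import *
c=capture("side");W=world(c);m=hsv(c,(105,120,40),(130,255,255))
Q=W[m];Q=Q[np.hypot(*(Q[:,:2]-[613,-15]).T)<60];t=np.nanpercentile(Q[:,2],98);T=Q[Q[:,2]>t-6]
print(t,cv2.minEnclosingCircle(T[:,:2].astype(np.float32)))
cv2.imwrite('pics/g.png',cv2.cvtColor(c["color"],cv2.COLOR_RGB2BGR))
E
```

```text
time_s: 11.82
ee_pos: [612.6, -14.9, 77.9]
eef_rot: [-2.89, 1.232, 0.0]
ft_force: [0.9, -0.3, 0.5]
width: 1.001
gripper_force: 0.0
time_s: 12.82
ee_pos: [612.8, -14.9, 228.4]
eef_rot: [-2.889, 1.232, -0.001]
ft_force: [1.6, -0.4, -0.5]
width: 1.001
gripper_force: 0.0
115.11397532007427 ((610.0867919921875, -14.907014846801758), 29.963668823242188)
```

View pics/g.png

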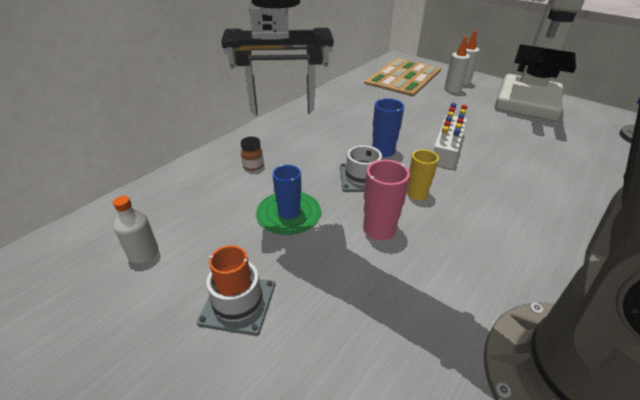

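The insert stands upright in the middle of the mat (cup (288,192), mat (289,212)), its rim at 115 mm and centred within about 3 mm. The gripper is clear and everything else is where it was.

```bash
python3 -c "from bench import sign_off; print(sign_off())"
```

```text
the job is handed in; nothing more can be done
None
```

The blue insert was twisted about 65° in its bucket, pulled straight out and set upright within about 3 mm of the mat's centre, then released; the orange insert was left alone, and the job was handed in at about 13 s.

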